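Load the drying pan from the flip-top caddy and hang the caddy up

ROBOT

A 6-joint arm with a two-finger parallel gripper is mounted at the origin on the work surface. World frame = base frame: x ahead of the robot, y to its left, z up, the work surface at z = 0. Lengths are in m, angles in rad, forces in N, time in s.
With the tool pointing down it reaches from about 0.25 to 0.775 m from the base axis. Payload 4 kg.
Tool frame: the origin (TCP) lies midway between the tips of the shut fingers; the grasp point (between the pads) lies 19 mm behind it; z points along the fingers, y is the line along which they close (so a half turn about z gives the same grasp; the last joint's range is limited). The gripper opens to 94 mm and grips with 3 to 60 N. Pads are 16 mm wide; open, the fingers measure 119 mm over their backs; the gripper's body (75 mm by 177 mm) begins 78 mm behind the grasp point.
Start: joints at [-1.427, 0.087, 1.371, -0, 1.684, -0.103], TCP at [0.134, -0.533, 0.176] pointing down, gripper open.
Joint ranges: [-3.1, 3.1], [-0.76, 2.03], [0.27, 2.55], [-1.08, 4.22], [0.17, 2.65], [-2.57, 2.57]. Speed limits (rad/s): [2.79, 2.79, 3.14, 3.14, 3.14, 3.14].

INTERFACE

Orientations are given as [roll, pitch, yaw] about the fixed x, y, z axes, in that order (R = Rz(yaw) Ry(pitch) Rx(roll)).
In Python, from bench import sensors, eyes, job gives the robot as it stands.
- The arm moves only by the tool arm_command, never from a script. Its argument "series" is a list of rows, each a list of 7 numbers: the opening, from 0 (shut) to 1 (fully open), then the shift along the tool's x, y, z in cm, then the turn, a rotation vector about the tool's x, y, z in rad. In form: [[fingers, dx, dy, dz, wx, wy, wz], ...]. A call has 1 to 20 rows; each row shifts and turns the commanded pose from where the row before left it, along the tool's axes as they then stand; what a row does not reach is not made up. A row lasts 1/10 s, in which the tool goes at most 50 mm and 8.59 degrees, less where a joint would pass 70% of its speed; a pose out of reach is approached as far as the arm can. A call with a gripper value outside its range is refused whole. The fingers move at their own pace and stop on an object; the grip force is fixed at half the most. Time passes only in rows, so rows that do not move let the fingers close. It gives the time, the measured TCP pose, the force and the opening at its end, in the units of the state.
- sensors.get_obs(): the state, without advancing time (a new reading comes with each control period).
- eyes.snapshot(name): name is "side" or "top" or "wrist"; returns the picture (400x640x3 uint8, blue, green, red); there is no depth.
- eyes.get_calibration(name): a dict with "mtx" (3x3 intrinsics, pixels), "k1" (the pictures are not rectified: a ray, as slopes to the right and down, at radius r is drawn at 1 + k1 r^2 times it, then the intrinsics apply), "R" (3x3) and "t" (3): a world point X has camera coordinates R X + t. Camera axes: x right, y down, z forward; pixel columns grow to the right and rows downward; lengths in m; the calibration is good to about 2 mm. A picture is of the moment at which its call begins: read the wrist's pose just before it. get_calibration takes no time and is no camera call; for the wrist camera it gives the pose at the moment of the call.
- job.close_job(): hands the job in, once; it reports no verdict.
The state is a dict: "time": time; "joint_positions": joint angles; "qvel": joint speeds; "joint_torque": joint torques, N m; "tool_pos": TCP position; "ee_rot": TCP orientation; "wrist_force": force on the tool from outside, world axes, zero at the start; "wrist_torque": the same for the moment, N m; "width": finger opening in m.
Only numpy, scipy, OpenCV 4.12 (cv2) and the standard library are available. Lean on these libraries where they do the work, as an engineer would, in place of code of your own. Each camera call takes 0.05 s, during which the arm holds its last target. There are 200 camera calls.

TASK

Get every sample pot into the drying pan: hold the flip-top caddy low over the pan and tip it just far enough that its flap swings open and all its pots slide out, never as far as lying on its end, and also put in the pots standing loose on the bench. Hang the emptied caddy upright by its handle on the hook of the stand. Only when all that is done, push the pan's switch lever fully over to on; leave everything else on the bench where it stands.

Things in the scene. Friction and masses are not known exactly. Their poses are not given: they have to be found in the camera images.
- pan: drying pan: open metal pan on a flat grey base, fixed, 200 x 240 mm (x, y), rim 60 mm above the bench; origin on the bench under its centre, +y towards its switch
- pan_in (a point): centre of the pan's inner floor, 24 mm above the bench, axes as the pan; inside 188 x 228 mm, walls 36 mm high above this floor
- switch (a joint): the pan's toggle lever, on a 25 mm high block (70 x 50 mm) outside the pan's +y side, centred 30 mm in x and 155 mm in y from the pan's origin: steel stick with a black ball (26 mm across); pivots about the pan's y axis, pivot 22 mm above the bench, ball centre 70 mm from the pivot; 0 = off, leaning 0.5 rad to the pan's -x; 1.0 = fully on, leaning 0.5 rad to +x; stays where it is left, about 1 N at the ball moves it
- switch_tip (a point): centre of the ball on the switch lever
- caddy: flip-top caddy: smooth white plastic box 90 x 70 x 60 mm (x, y, z) that holds 2 to 4 pots, with a closed top and a flap for its whole -x end; origin at the centre of its underside, x along its length away from the flap, z up. Over its top a handle: a flat grip 12 mm thick in x, 70 mm long in y, from 96 to 132 mm above the origin, on two legs (inner faces 54 mm apart); the window under the grip is 36 mm high. Empty 190 g
- caddy_bar (a point): middle of the underside of the caddy's grip (the face that rests on the hook), 96 mm above the caddy's origin
- caddy_lip (a point): middle of the floor's edge at the caddy's open -x end, where the pots slide out; 45 mm from the origin, 4 mm above its underside
- flap (a joint): the caddy's grey flap, 64 x 52 mm, hinged along the top edge of the -x end, free-swinging: 0 = shut (hangs down), grows as it swings outward to 1.5; gravity opens it when the caddy is tipped with the flap end down. On the smooth floor (friction about 0.4) pots slide out at a tip of about 0.5 rad or more; 0.8 is plenty
- hook: hook stand, fixed: steel arm 8 mm thick from a post, running to the stand's -x and turned up at its free end; origin on the bench below the seat, the post 95 mm towards +x of it and 182 mm high, on a 120 x 120 mm foot plate 12 mm thick (x from 15 to 135 mm)
- hook_seat (a point): seat on the top of the hook's arm, 170 mm above the bench, axes as the stand; a thing hung here rests between the upturned tip (26 mm to -x of the seat, its top 10 mm above the seat) and the post
- in1: sample pot, a squat round pot with a white cap, 28 mm across and 26 mm high, 22 g; origin at the centre of its underside, z along its axis towards the cap; at the start inside the shut caddy (None if absent)
- in2: sample pot, a squat round pot with a white cap, 28 mm across and 26 mm high, 22 g; origin at the centre of its underside, z along its axis towards the cap; at the start inside the shut caddy (None if absent)
- in3: sample pot, a squat round pot with a white cap, 28 mm across and 26 mm high, 22 g; origin at the centre of its underside, z along its axis towards the cap; at the start inside the shut caddy (None if absent)
- in4: sample pot, a squat round pot with a white cap, 28 mm across and 26 mm high, 22 g; origin at the centre of its underside, z along its axis towards the cap; at the start inside the shut caddy (None if absent)
- loose1: sample pot, a squat round pot with a white cap, 28 mm across and 26 mm high, 22 g; origin at the centre of its underside, z along its axis towards the cap; at the start standing loose on the bench (None if absent)
- loose2: sample pot, a squat round pot with a white cap, 28 mm across and 26 mm high, 22 g; origin at the centre of its underside, z along its axis towards the cap; at the start standing loose on the bench (None if absent)
- loose3: sample pot, a squat round pot with a white cap, 28 mm across and 26 mm high, 22 g; origin at the centre of its underside, z along its axis towards the cap; at the start standing loose on the bench (None if absent)
- loose4: sample pot, a squat round pot with a white cap, 28 mm across and 26 mm high, 22 g; origin at the centre of its underside, z along its axis towards the cap; at the start standing loose on the bench (None if absent)
- loose5: sample pot, a squat round pot with a white cap, 28 mm across and 26 mm high, 22 g; origin at the centre of its underside, z along its axis towards the cap; at the start standing loose on the bench (None if absent)
- jar: bystander: glass jar with blue screw lid, 76 mm across, 56 mm high, on the bench; origin under its centre
- reagent: bystander: amber bottle, 60 mm across, 140 mm high; origin under its centre
- beaker: bystander: glass beaker, 64 mm across, 80 mm high; origin under its centre
- timer: bystander: grey bench timer, 50 x 70 x 28 mm; origin under its centre
- notebook: bystander: black notebook, 120 x 80 x 14 mm; origin under its centre
Not all that is in view belongs to the job. Leave any red look-alike of the hook alone.

How it is judged:
By the outcome, as a careful person would: the job done as asked, in the order asked, and still so for the second after the job is handed in, with the robot touching nothing.
Of in1, in2, in3, in4 only 2 to 4 are there at a start; the rules pass over those that are not, and their reading is None.
Of loose1, loose2, loose3, loose4, loose5 only 3 to 5 are there at a start; the rules pass over those that are not, and their reading is None.
At some moment in a run one of loose1, loose2, loose3, loose4, loose5 may be knocked a few centimetres aside while the robot is not near it.
It also fails if it takes over 210 s, if anything falls off the work surface, if the arm or the gripper's body presses on something with over 40 N, if the wrist force passes 120 N, or if a joint passes its speed limit or range.

## Working session

There is one attempt and no reset: what is moved stays moved. The work goes in short steps, Python scripts to look and compute and a tool call to move; the robot and the scene stay as the last step left them, time stands still between calls to the robot, and variables do not carry over. Pictures are saved under pics/ and viewed, on a budget of 14 in all, crops included, one or two more only if the job needs it, and the job is handed in when it is done.

Besides the shell and the picture viewer there is one more tool, called after "Request:" by a JSON object that holds its "method" and its "body". arm_command: Moves the arm, as the interface text tells. Its arguments: {"type":"object","properties":{"series":{"type":"array","items":{"type":"array","items":{"type":"number"}}}},"required":["series"]}

```bash
mkdir -p pics
cat > h.py <<'E'
import numpy as np, cv2
from bench import sensors, eyes, job
from scipy.spatial.transform import Rotation as Ro
def snap(n):
    c=eyes.get_calibration(n); im=eyes.snapshot(n); return im,c
def ray(c,u,v):
    M=np.array(c["mtx"]); d=np.array([(u-M[0,2])/M[0,0],(v-M[1,2])/M[1,1]]); k=c["k1"]
    s=d.copy()
    for _ in range(20): s=d/(1+k*(s@s))
    R=np.array(c["R"]);t=np.array(c["t"]); return -R.T@t, R.T@np.array([s[0],s[1],1])
def onz(c,u,v,z):
    o,d=ray(c,u,v); return o+d*(z-o[2])/d[2]
def proj(c,X):
    p=np.array(c["R"])@np.array(X)+np.array(c["t"]); s=p[:2]/p[2]; s=s*(1+c["k1"]*(s@s)); M=np.array(c["mtx"])
    return np.array([M[0,0]*s[0]+M[0,2],M[1,1]*s[1]+M[1,2]])
def tri(c1,p1,c2,p2):
    o1,d1=ray(c1,*p1);o2,d2=ray(c2,*p2); A=np.c_[d1,-d2]; s=np.linalg.lstsq(A,o2-o1,rcond=None)[0]
    a=o1+s[0]*d1;b=o2+s[1]*d2; return (a+b)/2,np.linalg.norm(a-b)
E
python3 - <<'E'
from h import *
for n in ("top","side"):
    im,c=snap(n); cv2.imwrite(f"pics/{n}0.png",im); print(n,np.round(-np.array(c["R"]).T@np.array(c["t"]),3),c["k1"],np.round(c["mtx"],1).tolist())
o=sensors.get_obs();print(o["time"],o["tool_pos"],o["ee_rot"],o["width"],o["wrist_force"])
E
```

```text
top [ 0.174 -0.106  1.751] -0.04381182069944927 [[476.4, 0.0, 320.4], [0.0, 476.4, 198.7], [0.0, 0.0, 1.0]]
side [-0.434 -0.991  0.947] -0.02917868376363498 [[400.9, 0.0, 316.5], [0.0, 400.9, 201.8], [0.0, 0.0, 1.0]]
0.1 [ 0.13426763 -0.53280198  0.17503042] [-3.13964311e+00 -1.75512178e-04  2.46799642e-01] 0.09415276465230266 [ 0.17879374  0.26241801 -0.7928264 ]
```

View pics/top0.png

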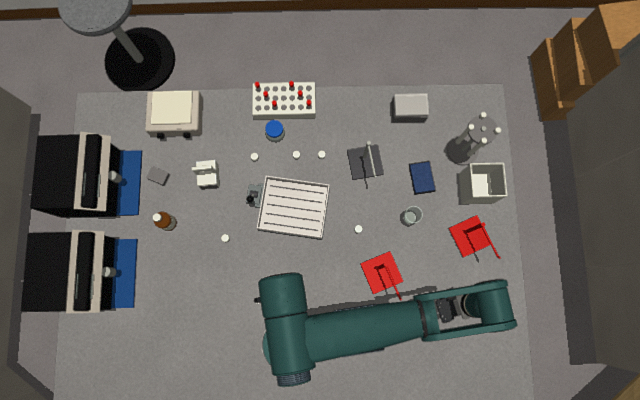

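View pics/side0.png

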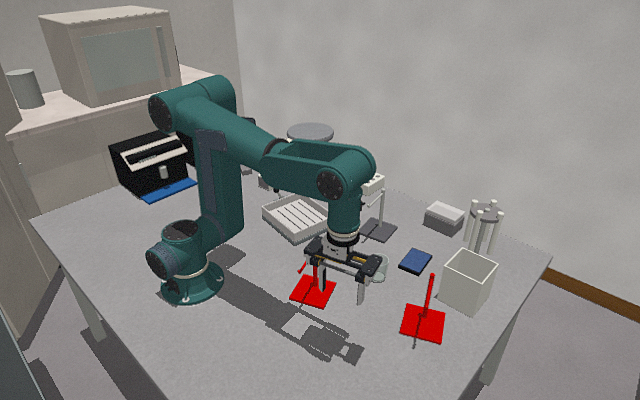

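Top view (up = +x, right = −y): pan (294,208) with its switch at (253,195), white caddy (206,174), and loose pots at (254,156), (296,155), (321,154), (358,229), (225,238). Hook candidates are the dark stand (366,162) and red stands (381,273) and (472,237). The dark steel one fits and the red ones are look-alikes. I'll confirm it in a crop.

Run:
```python
from h import *
im=cv2.imread("pics/top0.png"); c=eyes.get_calibration("top")
cv2.imwrite("pics/crop1.png",cv2.resize(im[130:250,140:400],None,fx=3,fy=3,interpolation=cv2.INTER_CUBIC))
w=(im.min(2)>185).astype(np.uint8)
n,l,st,ce=cv2.connectedComponentsWithStats(w)
for i in range(1,n):
    if 15<st[i,4]<900 and 130<ce[i][1]<260 and 140<ce[i][0]<420: print(st[i],ce[i].round(1),onz(c,*ce[i],0.026).round(4))
```

```text
[293 151   7   6  37] [295.9 153.5] [ 0.6913 -0.0261  0.026 ]
[318 151   7   6  33] [321.4 153.5] [ 0.6894 -0.122   0.026 ]
[251 153   7   6  35] [254.1 155.7] [0.6867 0.1316 0.026 ]
[192 160  23  10 146] [204.1 164.4] [0.6572 0.3196 0.026 ]
[197 173  19  12 188] [206.  178.9] [0.601  0.3107 0.026 ]
[153 214   7   7  41] [156.1 216.9] [0.4612 0.4921 0.026 ]
[355 225   7   7  40] [358.1 228.2] [ 0.4032 -0.2493  0.026 ]
[222 234   7   7  37] [224.6 237.3] [0.3805 0.2375 0.026 ]
```

View pics/crop1.png

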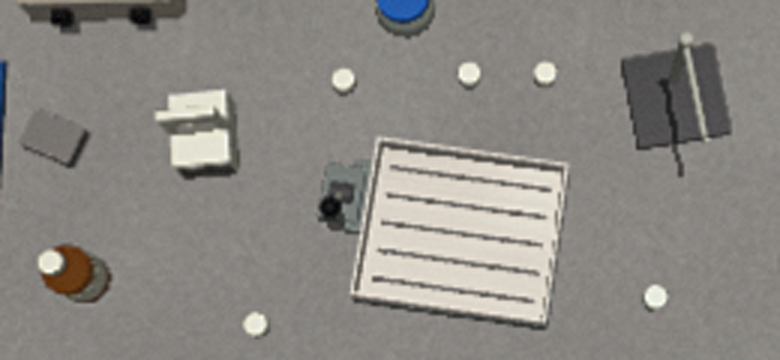

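Request:
{"method": "arm_command", "body": {"series": [[1,0,0,-4.4,0,0,0],[1,0,0,-4.4,0,0,0],[1,0,0,-4.4,0,0,0],[1,0,0,-4.3,0,0,0],[1,3.2,-3.2,0,0,0,0],[1,3.2,-3.2,0,0,0,0],[1,3.2,-3.2,0,0,0,0],[1,3.2,-3.2,0,0,0,0],[1,3.2,-3.2,0,0,0,0],[1,3.2,-3.2,0,0,0,0],[1,3.2,-3.2,0,0,0,0],[1,3.2,-3.2,0,0,0,0],[1,3.2,-3.2,0,0,0,0],[1,3.2,-3.2,0,0,0,0],[1,3.2,-3.2,0,0,0,0],[1,3.2,-3.2,0,0,0,0],[1,3.2,-3.2,0,0,0,0],[1,3.2,-3.2,0,0,0,0],[1,3.2,-3.2,0,0,0,0],[1,3.2,-3.2,0,0,0,0]]}}

```text
time: 2.1
tool_pos: [0.5062, 0.0901, 0.3506]
ee_rot: [3.141, 0.001, 0.247]
wrist_force: [-0.2, -1.0, 0.8]
width: 0.0941
```

Request:
{"method": "arm_command", "body": {"series": [[1,3.2,-3.2,0,0,0,0],[1,3.2,-3.2,0,0,0,0],[1,3.2,-3.2,0,0,0,0],[1,0,0,0,0,0,-0.13],[1,0,0,0,0,0,-0.13],[1,0,0,0,0,0,-0.13],[1,0,0,0,0,0,-0.13],[1,0,0,0,0,0,-0.13],[1,0,0,0,0,0,-0.13],[1,0,0,0,0,0,-0.13],[1,0,0,0,0,0,-0.13],[1,0,0,0,0,0,-0.13],[1,0,0,0,0,0,-0.13],[1,0,0,0,0,0,0]]}}

```text
time: 3.5
tool_pos: [0.5753, 0.2048, 0.3503]
ee_rot: [-3.14, 0.0, 1.547]
wrist_force: [0.3, -0.6, 0.5]
width: 0.0935
```

Run:
```python
from h import *
im,c=snap("wrist"); cv2.imwrite("pics/w1.png",im); print(np.round(-np.array(c["R"]).T@np.array(c["t"]),3),np.round(c["R"],2).tolist(),c["mtx"][0][0],c["k1"])
o=sensors.get_obs();print(o["time"],o["tool_pos"],o["ee_rot"])
```

```text
[0.576 0.273 0.558] [[1.0, -0.02, -0.0], [-0.02, -0.97, 0.24], [-0.01, -0.24, -0.97]] 299.8988617049414 0.004435796986676479
3.55 [0.57536568 0.20475427 0.35040886] [-3.14052079e+00  4.16706385e-04  1.54416378e+00]
```

View pics/w1.png

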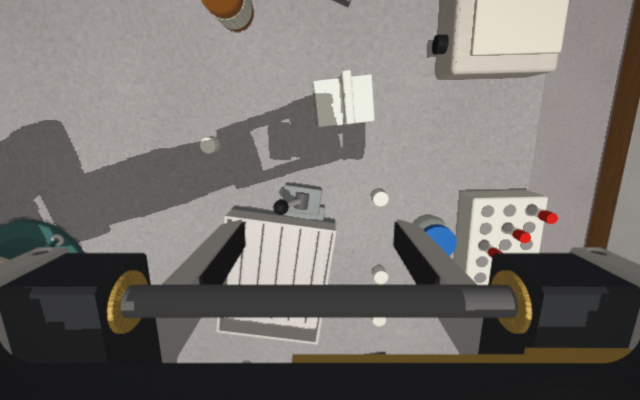

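Wrist view: caddy top at (344,100) with its grip running image-vertical (world y), pan below at (277,275), switch (300,203), pots at (208,145), (380,198), (380,275). Which end carries the grey flap isn't clear, so I'll check in the side view, now unobstructed.

Run:
```python
from h import *
im,c=snap("side"); cv2.imwrite("pics/side1.png",im)
p=proj(c,[.62,.31,.06]);q=proj(c,[.62,-.27,.1]);print(p,q)
a=lambda p:cv2.resize(im[int(p[1])-40:int(p[1])+40,int(p[0])-50:int(p[0])+50],None,fx=5,fy=5,interpolation=cv2.INTER_CUBIC)
cv2.imwrite("pics/s1c.png",np.hstack([a(p)[:, :400],a(q)[:, :400]]))
```

```text
[268.95433805 172.6983148 ] [369.45752184 212.00535809]
```

View pics/s1c.png

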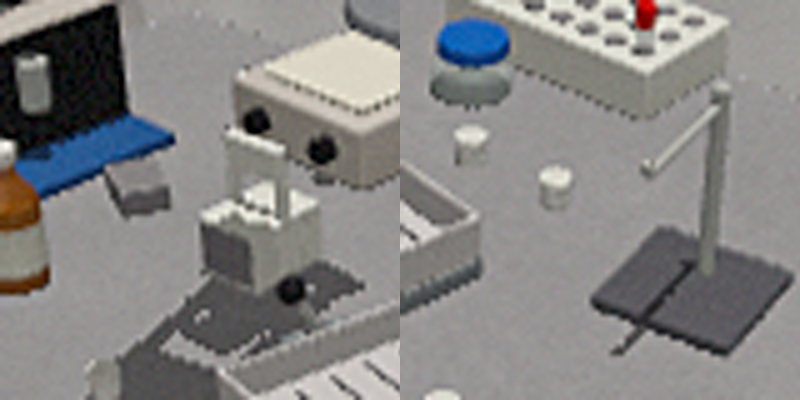

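Left: the caddy's grey flap faces the robot (crop 228,255), i.e. caddy −x ≈ world −x. Right: the steel hook stand, with post top at crop (720,88) and its upturned free end at (648,170), pointing toward the robot. Confirmed.

Run:
```python
from h import *
ct=eyes.get_calibration("top");cs=eyes.get_calibration("side");cw=eyes.get_calibration("wrist")
print("post",tri(ct,(368.7,142.7),cs,(383,189.6)),"tip",tri(ct,(375.3,176.7),cs,(368.6,206)))
# foot plate dark corners from crop1
print("plate",[onz(ct,140+u/3,130+v/3,.012)[:2].round(3).tolist() for u,v in((622,58),(716,44),(731,134),(637,150))])
P=[onz(ct,140+u/3,130+v/3,.06)[:2] for u,v in((378,138),(568,163),(548,325),(353,296))]
print("pan",np.round(P,3).tolist(),np.mean(P,0)); d=(P[0]+P[3]-P[1]-P[2]);print("y dir",np.arctan2(-d[0],d[1]), [np.linalg.norm(P[i]-P[i-1]) for i in range(4)])
print("ball",onz(ct,140+330/3,130+207/3,.083))
im=cv2.imread("pics/w1.png")
Q=[onz(cw,u,v,.06)[:2] for u,v in((314,80),(372,75),(374,122),(320,126))]; print("caddy",np.round(Q,3).tolist(),np.mean(Q,0))
m=(im.min(2)>225).astype(np.uint8); m[:50]=0;m[140:]=0;m[:,:300]=0;m[:,390:]=0
ys,xs=np.nonzero(m);print(xs.min(),xs.max(),ys.min(),ys.max(),len(xs))
cv2.imwrite("pics/w1c.png",cv2.resize(im[55:145,290:400],None,fx=6,fy=6,interpolation=cv2.INTER_CUBIC))
```

```text
post (array([ 0.67840471, -0.28415835,  0.17881843]), np.float64(0.0011269717757217913)) tip (array([ 0.56068375, -0.30374453,  0.16996987]), np.float64(0.0021676994955717216))
plate [[0.708, -0.221], [0.724, -0.341], [0.606, -0.354], [0.588, -0.236]]
pan [[0.598, 0.083], [0.562, -0.148], [0.365, -0.119], [0.405, 0.113]] [ 0.48258449 -0.0179015 ]
y dir -0.1633247748045424 [np.float64(0.19557554446624925), np.float64(0.23350285896326312), np.float64(0.19872855897946565), np.float64(0.2350516272927849)]
ball [0.5092022 0.1373739 0.083    ]
caddy [[0.569, 0.338], [0.66, 0.343], [0.664, 0.271], [0.577, 0.267]] [0.6172761  0.30477127]
315 372 73 123 1441
```

View pics/w1c.png

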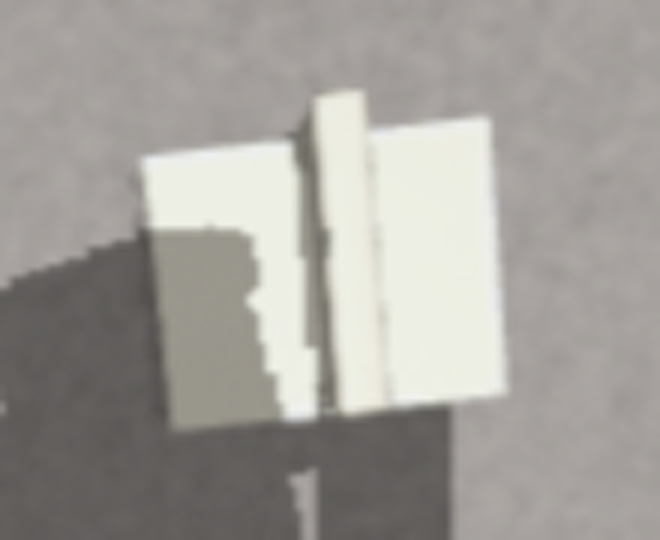

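```bash
cat >> h.py <<'E'
def go(X,yaw=None):
    "shift in tool axes (cm), and wz turn, to put TCP at X"
    o=sensors.get_obs(); R=Ro.from_euler('xyz',o["ee_rot"]).as_matrix()
    print("shift cm",(R.T@(np.array(X)-o["tool_pos"])*100).round(2),"" if yaw is None else "wz %.3f"%(-(yaw-o["ee_rot"][2])),"| tcp",np.round(o["tool_pos"],4),np.round(o["ee_rot"],3),"t",o["time"])
E
python3 - <<'E'
from h import *
cw=eyes.get_calibration("wrist")
f=lambda u,v,z:onz(cw,290+u/6,55+v/6,z)[:2]
Q=np.array([f(*p,.06) for p in((143,157),(490,118),(507,395),(173,430))]);print(Q.round(3).tolist(),Q.mean(0).round(4))
a,b=f(340,93,.132),f(362,412,.132);print(a,b,(a+b)/2,np.arctan2(-(a-b)[0],(a-b)[1]), np.linalg.norm(a-b))
for i,j in((1,0),(2,3)): d=Q[i]-Q[j];print(np.arctan2(d[1],d[0]),np.linalg.norm(d))
for i,j in((0,3),(1,2)): d=Q[i]-Q[j];print(np.arctan2(-d[0],d[1]),np.linalg.norm(d))
g=(a+b)/2
go([g[0],g[1],.15],1.571+.065)
E
```

```text
[[0.569, 0.336], [0.659, 0.343], [0.665, 0.273], [0.575, 0.266]] [0.6168 0.3047]
[0.61383262 0.33903232] [0.61853687 0.27028719] [0.61618475 0.30465975] 0.06832369058499245 0.06890589580641109
0.07734171775884557 0.09053911297648021
0.07416317693701883 0.09019379070054367
0.08480044905151325 0.06977839967931983
0.07983482959287999 0.07006336061480334
shift cm [10.1   3.83 20.05] wz -0.092 | tcp [0.5754 0.2048 0.3505] [-3.141  0.     1.544] t 3.6
```

Request:
{"method": "arm_command", "body": {"series": [[1,3.4,1.3,0,0,0,0],[1,3.4,1.3,0,0,0,0],[1,3.3,1.2,0,0,0,-0.1],[1,0,0,4,0,0,0],[1,0,0,4,0,0,0],[1,0,0,4,0,0,0],[1,0,0,4,0,0,0],[1,0,0,4,0,0,0],[1,0,0,3,0,0,0],[1,0,0,1.5,0,0,0],[1,0,0,0,0,0,0],[0,0,0,0,0,0,0],[0,0,0,0,0,0,0],[0,0,0,0,0,0,0],[0,0,0,0,0,0,0],[0,0,0,0,0,0,0],[0,0,0,0,0,0,0],[0,0,0,0,0,0,0],[0,0,0,0,0,0,0],[0,0,0,0,0,0,0]]}}

```text
time: 5.6
tool_pos: [0.6157, 0.3048, 0.1059]
ee_rot: [-3.141, 0.0, 1.647]
wrist_force: [-0.7, 0.2, 0.4]
width: 0.025
```

Request:
{"method": "arm_command", "body": {"series": [[0,0,0,-1,0,0,0],[0,0,0,-2,0,0,0],[0,0,0,-2,0,0,0],[0,0,0,0,0,0,0],[0,0,0,0,0,0,0]]}}

```text
time: 6.1
tool_pos: [0.6162, 0.305, 0.1569]
ee_rot: [3.14, -0.0, 1.647]
wrist_force: [-0.2, 0.7, -0.9]
width: 0.0006
```

Request:
{"method": "arm_command", "body": {"series": [[0.5,0,0,0,0,0,0],[0.5,0,0,0,0,0,0],[0.5,0,0,0,0,0,0],[0.5,0,0,0,0,0,0],[0.5,0,0,0,0,0,0],[0.5,0,0,0,0,0,0],[0.5,0,0,0,0,0,0],[0.5,0,0,2,0,0,0],[0.5,0,0,2,0,0,0],[0.5,0,0,1.1,0,0,0],[0.1,0,0,0,0,0,0],[0,0,0,0,0,0,0],[0,0,0,0,0,0,0],[0,0,0,0,0,0,0],[0,0,0,0,0,0,0],[0,0,0,0,0,0,0],[0,0,0,0,0,0,0],[0,0,0,0,0,0,0],[0,0,0,0,0,0,0],[0,0,0,0,0,0,0]]}}

```text
time: 8.1
tool_pos: [0.6158, 0.3048, 0.105]
ee_rot: [-3.142, 0.0, 1.647]
wrist_force: [0.4, 0.1, -0.8]
width: 0.0007
```

The fingers met nothing, so I'll look before moving anything.

Run:
```python
from h import *
im,c=snap("wrist"); ims,cs=snap("side"); p=proj(cs,[.62,.31,.06]).astype(int); a=ims[p[1]-60:p[1]+60,p[0]-60:p[0]+60]
cv2.imwrite("pics/w2.png",np.hstack([cv2.resize(im,(480,300)),cv2.resize(a,(300,300),interpolation=cv2.INTER_CUBIC)]))
```

```text
(no output)
```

View pics/w2.png

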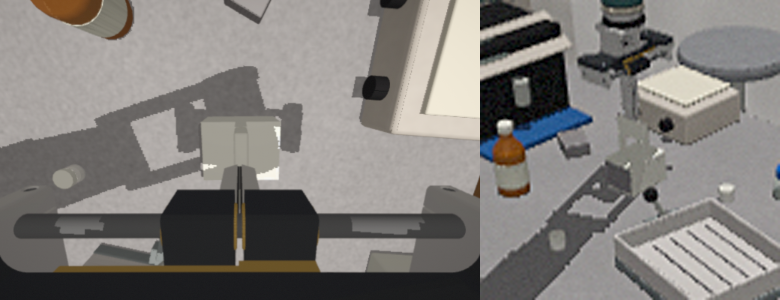

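Run:
```python
from h import *
cw=eyes.get_calibration("wrist")
f=lambda u,v,z:onz(cw,u*4/3,v*4/3,z).round(4)[:2]
for p in((202,122),(278,122),(278,178),(202,180)): print(f(*p,.06))
print("grip far end top",f(240,122,.132),"near",f(240,165,.132))
print("tcp px",proj(cw,sensors.get_obs()["tool_pos"])*.75, [ (proj(cw,[.616-.0024*k,.3047+.035*k,z])*.75).round() for k in(-1,1) for z in (.096,.132)])
im,c=snap("wrist"); cv2.imwrite("pics/w3.png",cv2.resize(im[140:290,250:390],None,fx=4,fy=4,interpolation=cv2.INTER_CUBIC))
```

```text
[0.5697 0.3369]
[0.6551 0.3433]
[0.6629 0.2765]
[0.5722 0.267 ]
grip far end top [0.6116 0.3495] near [0.6143 0.3131]
tcp px [240.82213465 164.50932763] [array([241., 194.]), array([241., 212.]), array([241., 127.]), array([242., 134.])]
```

View pics/w3.png

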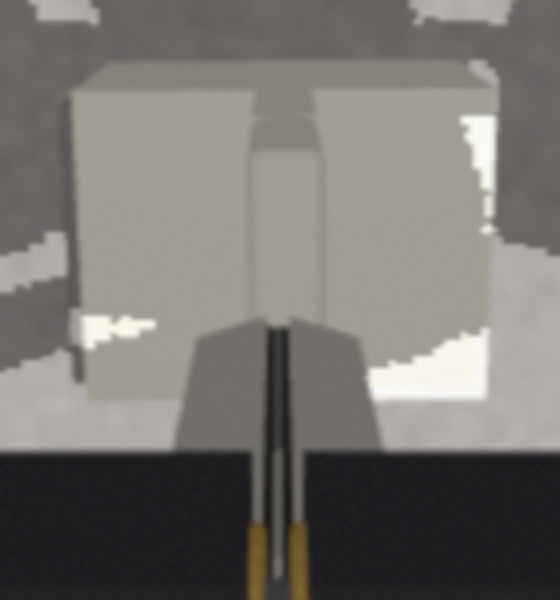

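Request:
{"method": "arm_command", "body": {"series": [[0,0,0,-0.5,0,0,0],[0,0,0,-0.5,0,0,0],[0,0,0,-1,0,0,0],[0,0,0,0,0,0,0],[0,0,0,0,0,0,0],[0,0,0,0,0,0,0]]}}

```text
time: 8.85
tool_pos: [0.6157, 0.3048, 0.1249]
ee_rot: [-3.141, 0.0, 1.647]
wrist_force: [0.1, -0.8, -1.0]
width: 0.0005
```

Run:
```python
from h import *
im,c=snap("wrist"); ims,cs=snap("side"); p=proj(cs,[.62,.31,.1]).astype(int); a=ims[p[1]-30:p[1]+30,p[0]-30:p[0]+30]
b=cv2.resize(im[140:290,250:390],None,fx=3,fy=3)
cv2.imwrite("pics/w4.png",np.hstack([b[:420],cv2.resize(a,(380,420),interpolation=cv2.INTER_CUBIC)]))
o=sensors.get_obs();print(o["wrist_force"],o["width"])
```

```text
[ 0.28806157 -0.75904318 -0.17688686] 0.0005182611591139748
```

View pics/w4.png

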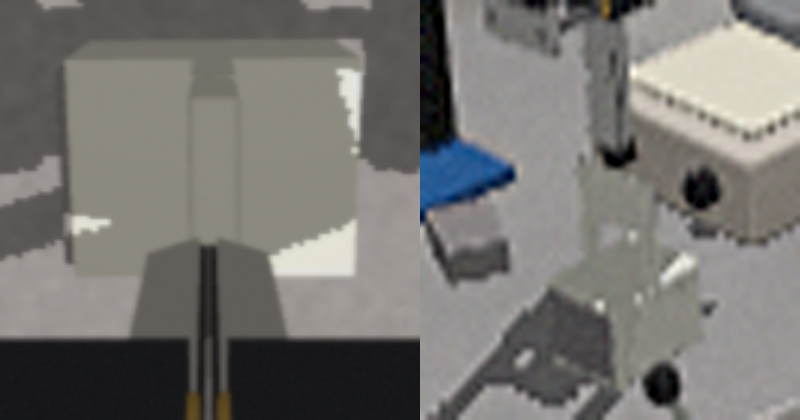

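Run:
```python
from h import *
cs=eyes.get_calibration("side");cw=eyes.get_calibration("wrist"); p=proj(cs,[.62,.31,.1]).astype(int)
f=lambda X:(((proj(cs,X)-p+30)*[380/60,7]+[420,0]).round(),((proj(cw,X)-[250,140])*3).round())
for n,X in dict(tcp=[.6157,.3048,.125],g1=[.6138,.339,.132],g2=[.6185,.270,.132],u2=[.6185,.27,.096],body00=[.575,.266,.06],body01=[.569,.336,.06],body10=[.665,.273,.06]).items(): print(n,f(X))
```

```text
tcp (array([610., 181.]), array([214., 238.]))
g1 (array([576., 157.]), array([217., 103.]))
g2 (array([644., 186.]), array([214., 384.]))
u2 (array([648., 235.]), array([214., 324.]))
body00 (array([609., 310.]), array([ 77., 280.]))
body01 (array([540., 278.]), array([67., 62.]))
body10 (array([695., 258.]), array([358., 280.]))
```

Request:
{"method": "arm_command", "body": {"series": [[0,0,0,-4,0,0,0],[0.6,0,0,0,0,0,0],[0.6,0,0,0,0,0,0],[0.6,0,0,0,0,0,0],[0.6,0,0,0,0,0,0],[0.6,0,0,0,0,0,0],[0.6,0,0,0,0,0,0],[0.6,0,0,0,0,0,0],[0.6,0,0,0,0,0,0],[0.6,0,0,0,0,0,0],[0.6,0,0,2,0,0,0],[0.6,0,0,2,0,0,0],[0.6,0,0,2,0,0,0],[0.6,0,0,0,0,0,0]]}}

```text
time: 10.35
tool_pos: [0.6137, 0.3039, 0.1009]
ee_rot: [-3.135, 0.002, 1.647]
wrist_force: [-0.3, -1.0, -0.8]
width: 0.0563
```

Run:
```python
from h import *
im,c=snap("wrist"); ims,cs=snap("side"); p=proj(cs,[.62,.31,.1]).astype(int); a=ims[p[1]-30:p[1]+30,p[0]-30:p[0]+30]
b=cv2.resize(im[140:290,250:390],None,fx=3,fy=3)
cv2.imwrite("pics/w5.png",np.hstack([b[:420],cv2.resize(a,(380,420),interpolation=cv2.INTER_CUBIC)]))
```

```text
(no output)
```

View pics/w5.png

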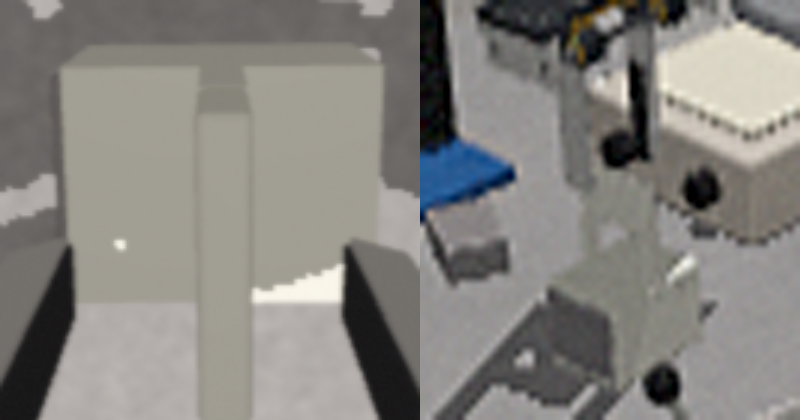

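The fingers straddle the grip properly now: side view shows one at (578,185) in front and the other at (640,150) behind. Close with no other motion and watch the width.

Request:
{"method": "arm_command", "body": {"series": [[0.1,0,0,0,0,0,0],[0.1,0,0,0,0,0,0],[0.1,0,0,0,0,0,0],[0.1,0,0,0,0,0,0],[0.1,0,0,0,0,0,0],[0.1,0,0,0,0,0,0]]}}

```text
time: 11.05
tool_pos: [0.6158, 0.3048, 0.1051]
ee_rot: [3.141, 0.0, 1.647]
wrist_force: [0.9, -0.7, -0.7]
width: 0.0121
```

Request:
{"method": "arm_command", "body": {"series": [[0.1,0,0,0,0,0,0],[0.1,0,0,0,0,0,0],[0.1,0,0,0,0,0,0],[0.1,0,0,0,0,0,0]]}}

```text
time: 11.45
tool_pos: [0.6158, 0.3048, 0.105]
ee_rot: [-3.142, 0.0, 1.647]
wrist_force: [-0.5, 0.3, -0.9]
width: 0.0093
```

Request:
{"method": "arm_command", "body": {"series": [[0.4,0,0,0,0,0,0],[0.4,0,0,0,0,0,0],[0.4,0,0,0,0,0,0],[0.4,0,0,0,0,0,0],[0.4,0,0,0.5,0,0,0],[0.4,0,0,0.5,0,0,0],[0.4,0,0,0.5,0,0,0],[0.4,0,0,0.5,0,0,0],[0.4,0,0,0,0,0,0],[0,0,0,0,0,0,0],[0,0,0,0,0,0,0],[0,0,0,0,0,0,0],[0,0,0,0,0,0,0],[0,0,0,0,0,0,0],[0,0,0,0,0,0,0],[0,0,0,0,0,0,0]]}}

```text
time: 13.05
tool_pos: [0.6162, 0.3049, 0.0854]
ee_rot: [3.141, -0.0, 1.647]
wrist_force: [0.1, 0.4, 0.5]
width: 0.0117
```

Run:
```python
from h import *
im,c=snap("wrist"); ims,cs=snap("side"); imt,ct=snap("top")
p=proj(cs,[.62,.31,.1]).astype(int); a=ims[p[1]-30:p[1]+30,p[0]-30:p[0]+30]
b=cv2.resize(im[140:290,250:390],None,fx=3,fy=3)
cv2.imwrite("pics/w6.png",np.hstack([b[:420],cv2.resize(a,(380,420),interpolation=cv2.INTER_CUBIC)]))
o=sensors.get_obs();print(o["width"],o["tool_pos"],o["wrist_force"])
```

```text
0.011777453487915965 [0.61612372 0.30488464 0.08533021] [1.43220033 0.5562703  1.01154599]
```

View pics/w6.png

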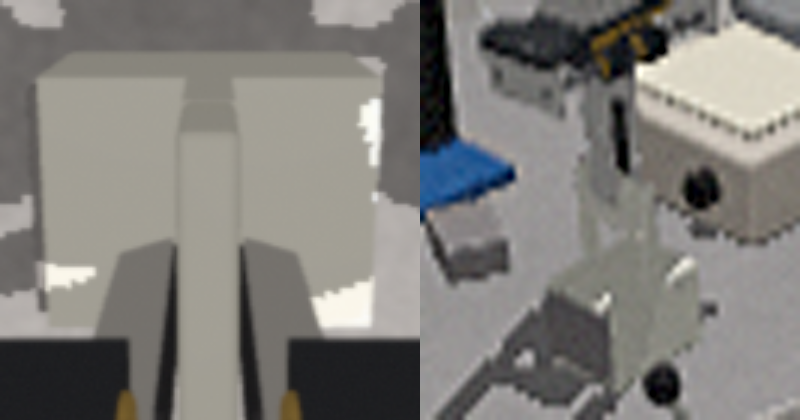

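Now the grip is truly held: width 11.8 mm, pads on both sides of the bar. The physical fingertips appear about 25 mm short of the reported TCP. I'll take a slightly deeper hold and lift.

Request:
{"method": "arm_command", "body": {"series": [[0.3,0,0,0,0,0,0],[0.3,0,0,0,0,0,0],[0.3,0,0,0.4,0,0,0],[0.3,0,0,0.4,0,0,0],[0,0,0,0,0,0,0],[0,0,0,0,0,0,0],[0,0,0,0,0,0,0],[0,0,0,0,0,0,0],[0,0,0,0,0,0,0],[0,0,0,0,0,0,0],[0,0,0,-0.5,0,0,0],[0,0,0,-1.5,0,0,0],[0,0,0,-2,0,0,0],[0,0,0,-2,0,0,0],[0,0,0,-2,0,0,0],[0,0,0,-2,0,0,0],[0,0,0,0,0,0,0],[0,0,0,0,0,0,0],[0,0,0,0,0,0,0]]}}

```text
time: 15.1
tool_pos: [0.6152, 0.3045, 0.1757]
ee_rot: [-3.139, 0.001, 1.647]
wrist_force: [0.1, 0.1, -2.6]
width: 0.0119
```

Run:
```python
from h import *
o=sensors.get_obs(); print(o["width"],o["tool_pos"],o["wrist_force"],o["joint_positions"])
im,c=snap("side"); p=proj(c,[.616,.305,.15]).astype(int); cv2.imwrite("pics/s2.png",cv2.resize(im[p[1]-60:p[1]+60,p[0]-60:p[0]+60],None,fx=4,fy=4,interpolation=cv2.INTER_CUBIC))
print((proj(c,o["tool_pos"])-p+60)*4, (proj(c,[.616,.305,.132+.1])-p+60)*4)
```

```text
0.011867233147268879 [0.6152421  0.30454464 0.17567101] [ 0.08615665  0.0796884  -2.60587351] [ 3.77165490e-01  4.01066366e-01  9.91045543e-01 -1.24593252e-04
  1.75177569e+00  3.01203749e-01]
[240.49451896 223.29310047] [237.00455535 176.71272235]
```

View pics/s2.png

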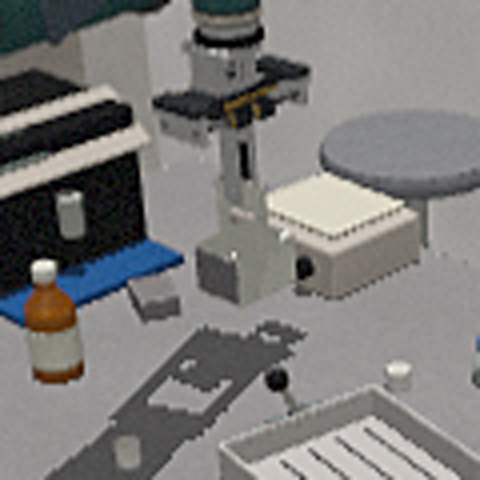

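The lift worked: caddy hangs level in the fingers at (240,260) with its flap shut. Moving over the pan now.

Request:
{"method": "arm_command", "body": {"series": [[0,0,0,-2.2,0,0,0],[0,0,0,-2.2,0,0,0],[0,-3.1,-1.6,0,0,0,0],[0,-3.1,-1.6,0,0,0,0],[0,-3.1,-1.6,0,0,0,0],[0,-3.1,-1.6,0,0,0,0],[0,-3.1,-1.6,0,0,0,0],[0,-3.1,-1.6,0,0,0,0],[0,-3.1,-1.6,0,0,0,0],[0,-3.1,-1.6,0,0,0,0],[0,-3.1,-1.6,0,0,0,0],[0,-3.1,-1.6,0,0,0,0],[0,0,0,1.6,0,0,0],[0,0,0,1.6,0,0,0],[0,0,0,1.6,0,0,0],[0,0,0,1.6,0,0,0],[0,0,0,0,0,0,0],[0,0,0,0,0,0,0]]}}

```text
time: 16.95
tool_pos: [0.4792, -0.0163, 0.1564]
ee_rot: [-3.14, -0.0, 1.647]
wrist_force: [-0.1, 0.4, -2.2]
width: 0.0122
```

Run:
```python
from h import *
go([.48,-.018,.152]); o=sensors.get_obs(); print(o["width"],o["wrist_force"])
```

```text
shift cm [-0.17  0.06  0.44]  | tcp [ 0.4792 -0.0163  0.1564] [-3.14  -0.     1.647] t 16.95
0.012167362896917382 [-0.08321865  0.3955235  -2.20949339]
```

Request:
{"method": "arm_command", "body": {"series": [[0,0,0,0,-0.1,0,0],[0,0,0,0,-0.1,0,0],[0,0,0,0,-0.1,0,0],[0,0,0,0,-0.1,0,0],[0,0,0,0,-0.08,0,0],[0,0,0,0,-0.08,0,0],[0,0,0,0,-0.08,0,0],[0,0,0,0,-0.08,0,0],[0,0,0,0,-0.08,0,0],[0,0,0,0,0,0,0],[0,0,0,0,0,0,0],[0,0,0,0,0,0,0],[0,0,0,0,0,0,0],[0,0,0,0,0,0,0],[0,0,0,0,0,0,0]]}}

```text
time: 18.45
tool_pos: [0.4801, -0.0163, 0.1574]
ee_rot: [2.342, 0.0, 1.647]
wrist_force: [-0.0, 0.0, -1.4]
width: 0.0116
```

Run:
```python
from h import *
im,c=snap("wrist"); ims,cs=snap("side"); p=proj(cs,[.48,-.018,.08]).astype(int)
a=cv2.resize(ims[p[1]-50:p[1]+50,p[0]-50:p[0]+50],(400,400),interpolation=cv2.INTER_CUBIC)
cv2.imwrite("pics/t1.png",np.hstack([cv2.resize(im[0:320,120:520],(400,320)),a[:320]]))
o=sensors.get_obs(); print(o["width"],o["wrist_force"],o["tool_pos"],o["ee_rot"])
```

```text
0.011715850137070176 [-0.93193099  0.82726296 -1.8724581 ] [ 0.47994681 -0.01630131  0.15706972] [ 2.34202560e+00 -6.44519157e-05  1.64724551e+00]
```

View pics/t1.png

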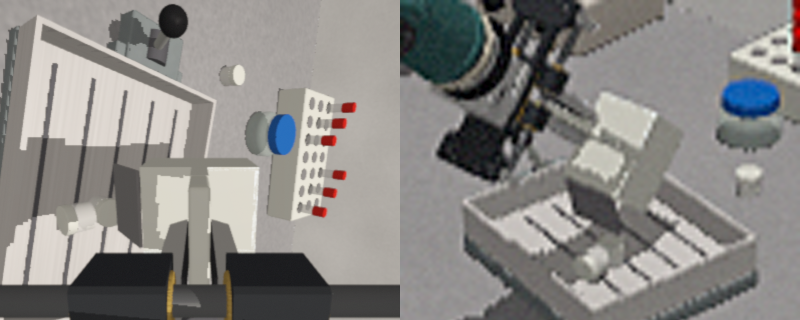

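Pots have slid out onto the pan floor (wrist 85,215; side 590,262). A small shake at the same tip angle should clear anything left, then I'll level the caddy.

Request:
{"method": "arm_command", "body": {"series": [[0,0,0,0,-0.08,0,0],[0,0,1,0,0,0,0],[0,0,-1,0,0,0,0],[0,0,1,0,0,0,0],[0,0,-1,0,0,0,0],[0,0,0,0,0,0,0],[0,0,0,0,0,0,0],[0,0,0,0,0,0,0],[0,0,0,0,0,0,0],[0,0,0,0,0,0,0]]}}

```text
time: 19.55
tool_pos: [0.49, -0.0185, 0.1554]
ee_rot: [2.266, -0.002, 1.649]
wrist_force: [0.2, -0.3, -0.6]
width: 0.0115
```

Request:
{"method": "arm_command", "body": {"series": [[0,0,0,-4,0,0,0],[0,0,0,-4,0,0,0],[0,0,0,0,0.1,0,0],[0,0,0,0,0.1,0,0],[0,0,0,0,0.1,0,0],[0,0,0,0,0.1,0,0],[0,0,0,0,0.1,0,0],[0,0,0,0,0.1,0,0],[0,0,0,0,0.1,0,0],[0,0,0,0,0.1,0,0],[0,0,0,0,0.08,0,0],[0,0,0,0,0,0,0],[0,0,0,0,0,0,0],[0,0,0,0,0,0,0]]}}

```text
time: 20.95
tool_pos: [0.4803, -0.039, 0.202]
ee_rot: [-3.111, -0.014, 1.663]
wrist_force: [-0.7, -0.2, -1.4]
width: 0.0118
```

Run:
```python
from h import *
F=[]
for i in range(8): eyes.snapshot("top"); F.append(sensors.get_obs()["wrist_force"][2])
print(np.mean(F),np.std(F),sensors.get_obs()["width"])
# approach: TCP such that bar underside (TCP+.0186) at z .192, caddy .10 in stand -x of seat
s=np.array([.584,-.298]);u=np.array([np.cos(.14),np.sin(.14)])
a=s-.085*u; go([a[0],a[1],.30],1.571+.14)
```

```text
-1.6662917745755617 0.6306103711768969 0.011670700686788209
shift cm [-27.    -0.89 -10.15] wz -0.048 | tcp [ 0.4804 -0.0391  0.202 ] [-3.11  -0.014  1.663] t 21.35
```

Request:
{"method": "arm_command", "body": {"series": [[0,0,0,0,-0.03,-0.014,-0.048],[0,-3.4,-0.1,0,0,0,0],[0,-3.4,-0.1,0,0,0,0],[0,-3.4,-0.1,0,0,0,0],[0,-3.4,-0.1,0,0,0,0],[0,-3.4,-0.1,0,0,0,0],[0,-3.4,-0.1,0,0,0,0],[0,-3.4,-0.1,0,0,0,0],[0,-3.4,-0.1,0,0,0,0],[0,0,0,0,0,0,0],[0,0,0,0,0,0,0],[0,0,0,0,0,0,0]]}}

```text
time: 22.55
tool_pos: [0.5109, -0.3086, 0.2015]
ee_rot: [-3.14, -0.002, 1.712]
wrist_force: [-0.0, 0.3, -1.3]
width: 0.0115
```

Run:
```python
from h import *
s=np.array([.584,-.298]);u=np.array([np.cos(.14),np.sin(.14)])
a=s-.085*u; go([a[0],a[1],.1704],1.571+.14); b=s+.004*u
go([b[0],b[1],.1704])
im,c=snap("side"); T=sensors.get_obs()["tool_pos"]; p=proj(c,[.54,-.3,.15]).astype(int); print(p)
cv2.imwrite("pics/h1.png",cv2.resize(im[p[1]-50:p[1]+50,p[0]-60:p[0]+60],None,fx=6,fy=6,interpolation=cv2.INTER_CUBIC))
f=lambda X:((proj(c,X)-p+[60,50])*6).round()
print("tcp",f(T),"seat",f([*s,.17]))
v=np.array([-u[1],u[0]])
for n,dx,dy,dz in(("top-flap-right",-.045,-.035,.06),("top-flap-left",-.045,.035,.06),("bot-flap-right",-.045,-.035,0),("top-back-right",.045,-.035,.06),("bar under right",0,-.027,.096),("grip top right",0,-.035,.132),("grip top left",0,.035,.132)):
    print(n,f([*(T[:2]+dx*u+dy*v),T[2]-.0775+dz]))
```

```text
shift cm [ 0.02 -1.11  3.12] wz 0.001 | tcp [ 0.5109 -0.3086  0.2015] [-3.140e+00 -2.000e-03  1.712e+00] t 22.55
shift cm [0.01 7.79 3.1 ]  | tcp [ 0.5109 -0.3086  0.2015] [-3.140e+00 -2.000e-03  1.712e+00] t 22.55
[363 212]
tcp [349. 256.] seat [408. 245.]
top-flap-right [362. 338.]
top-flap-left [255. 298.]
bot-flap-right [357. 424.]
top-back-right [439. 265.]
bar under right [393. 243.]
grip top right [410. 192.]
grip top left [300. 156.]
```

View pics/h1.png

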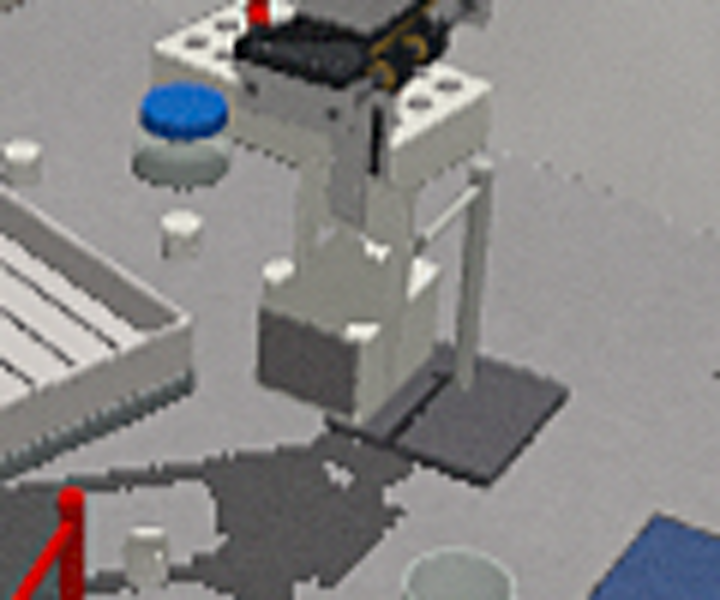

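Picture and prediction agree within about 1 px: caddy level, flap hanging shut at (307,355), hook tip at (418,243). I'll back off slightly, lower, then thread the hook arm through the window.

Request:
{"method": "arm_command", "body": {"series": [[0,0,-2,0,0,0,0],[0,0,0,1.6,0,0,0],[0,0,0,1.5,0,0,0],[0,0,0,0,0,0,0],[0,0,1.1,0,0,0,0],[0,0,1.1,0,0,0,0],[0,0,1.1,0,0,0,0],[0,0,1.1,0,0,0,0],[0,0,1.1,0,0,0,0],[0,0,1.1,0,0,0,0],[0,0,1.1,0,0,0,0],[0,0,1.1,0,0,0,0],[0,0,1.1,0,0,0,0],[0,0,0,0,0,0,0],[0,0,0,0,0,0,0]]}}

```text
time: 24.1
tool_pos: [0.589, -0.2983, 0.17]
ee_rot: [-3.139, -0.001, 1.712]
wrist_force: [-0.6, -0.8, -1.5]
width: 0.0119
```

Run:
```python
from h import *
b=np.array([.584,-.298])+.004*np.array([np.cos(.14),np.sin(.14)]);go([b[0],b[1],.1704])
im,c=snap("side"); p=np.array([363,212])
cv2.imwrite("pics/h2.png",cv2.resize(im[p[1]-45:p[1]+40,p[0]-50:p[0]+50],None,fx=6,fy=6,interpolation=cv2.INTER_CUBIC))
o=sensors.get_obs();print(o["wrist_force"],o["wrist_torque"],o["width"])
```

```text
shift cm [ 0.1  -0.09 -0.04]  | tcp [ 0.589  -0.2983  0.17  ] [-3.139e+00 -1.000e-03  1.712e+00] t 24.1
[ 0.77325035  0.38029136 -1.79700898] [ 0.00616337 -0.12894268  0.00967126] 0.011868546982405852
```

View pics/h2.png

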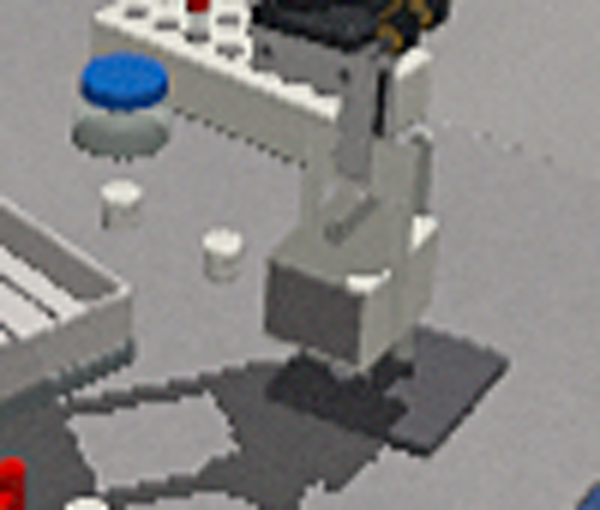

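The hook arm is threaded through the window (end at 340,225) and no contact force shows. Lowering until the weight transfers.

Request:
{"method": "arm_command", "body": {"series": [[0,0,0,0.5,0,0,0],[0,0,0,0.5,0,0,0],[0,0,0,0.4,0,0,0],[0,0,0,0.2,0,0,0],[0,0,0,0.2,0,0,0],[0,0,0,0,0,0,0],[0,0,0,0,0,0,0]]}}

```text
time: 24.85
tool_pos: [0.589, -0.2984, 0.1524]
ee_rot: [-3.139, -0.001, 1.712]
wrist_force: [-0.0, -0.7, -2.1]
width: 0.0117
```

Request:
{"method": "arm_command", "body": {"series": [[0,0,0,0.15,0,0,0],[0,0,0,0,0,0,0],[0,0,0,0,0,0,0]]}}

```text
time: 25.15
tool_pos: [0.589, -0.2983, 0.1508]
ee_rot: [-3.139, -0.001, 1.712]
wrist_force: [0.2, 0.3, -2.3]
width: 0.0116
```

Request:
{"method": "arm_command", "body": {"series": [[0,0,0,0.15,0,0,0],[0,0,0,0,0,0,0],[0,0,0,0,0,0,0]]}}

```text
time: 25.45
tool_pos: [0.5891, -0.2984, 0.1504]
ee_rot: [-3.14, -0.0, 1.712]
wrist_force: [-1.0, 1.9, 3.2]
width: 0.012
```

Request:
{"method": "arm_command", "body": {"series": [[0,0,0,0.15,0,0,0],[0,0,0,0,0,0,0],[0,0,0,0,0,0,0]]}}

```text
time: 25.75
tool_pos: [0.5892, -0.2985, 0.1503]
ee_rot: [-3.141, 0.001, 1.712]
wrist_force: [-2.4, 1.5, 7.4]
width: 0.0123
```

Request:
{"method": "arm_command", "body": {"series": [[0.27,0,0,0,0,0,0],[0.27,0,0,0,0,0,0],[0.27,0,0,0,0,0,0],[0.27,0,0,0,0,0,0],[0.27,0,0,-1,0,0,0],[0.27,0,0,-2,0,0,0],[0.27,0,0,-4,0,0,0],[0.5,0,0,-4,0,0,0],[0.5,0,0,-4,0,0,0],[0.5,4,0,0,0,0,0],[0.5,4,0,0,0,0,0],[0.5,4,0,0,0,0,0],[0.5,4,0,0,0,0,0],[0.5,0,0,0,0,0,0],[0.5,0,0,0,0,0,0]]}}

```text
time: 27.25
tool_pos: [0.567, -0.1395, 0.2992]
ee_rot: [-3.141, 0.0, 1.713]
wrist_force: [-0.7, -0.4, 0.5]
width: 0.0466
```

```bash
cat >> h.py <<'E'
def pots(im,c,thr=175,z=.026):
    "loose white caps on the bench seen from above"
    w=(im.min(2)>thr).astype(np.uint8); n,l,st,ce=cv2.connectedComponentsWithStats(w); r=[]
    for i in range(1,n):
        x,y,ww,hh,a=st[i]
        if 15<a<70 and max(ww,hh)<11: r.append((ce[i],onz(c,*ce[i],z)[:2],a))
    return [q for q in r if .28<q[1][0]<.76 and abs(q[1][1])<.42]
E
python3 - <<'E'
from h import *
im,c=snap("top"); cv2.imwrite("pics/top1.png",im)
for q in pots(im,c): print(q[0].round(1),q[1].round(4),q[2])
o=sensors.get_obs(); print(o["tool_pos"],o["ee_rot"],o["time"])
# caddy hung: white top patch near the seat
ims,cs=snap("side"); b=cv2.resize(ims[162:262,303:423],(480,400),interpolation=cv2.INTER_CUBIC); 
cv2.imwrite("pics/mix.png",np.vstack([cv2.resize(im[130:250,190:400],(735,420),interpolation=cv2.INTER_CUBIC)])); cv2.imwrite("pics/hs.png",b)
E
```

```text
[253.9 155.8] [0.6862 0.132 ] 38
[358.1 228.2] [ 0.4033 -0.2493] 42
[224.5 237.5] [0.3799 0.2377] 42
[ 0.5670368  -0.14040159  0.29857879] [-3.14014329e+00  1.16227497e-04  1.71173382e+00] 27.3
```

Request:
{"method": "arm_command", "body": {"series": [[0.6,0,4,0,0,0,0],[0.6,0,4,0,0,0,0],[0.6,0,4.3,0,0,0,0],[0.6,0,0,4,0,0,0],[0.6,0,0,4,0,0,0],[0.6,0,0,4,0,0,0],[0.6,0,0,0,0,0,0],[0.6,0,0,0,0,0,0]]}}

```text
time: 28.15
tool_pos: [0.688, -0.1239, 0.1767]
ee_rot: [-3.137, -0.002, 1.71]
wrist_force: [0.2, -0.9, 1.2]
width: 0.0566
```

```bash
cat >> h.py <<'E'
def wpots(z=.026,save=None):
    c=eyes.get_calibration("wrist"); im=eyes.snapshot("wrist")
    if save: cv2.imwrite(save,im)
    g=cv2.GaussianBlur(im,(3,3),0); out=[]
    hsv=cv2.cvtColor(g,cv2.COLOR_BGR2HSV)
    for thr in (150,175,200,225):
        w=((g.min(2)>thr)&(hsv[...,1]<50)).astype(np.uint8)
        n,l,st,ce=cv2.connectedComponentsWithStats(w)
        for i in range(1,n):
            x,y,ww,hh,a=st[i]; X=onz(c,*ce[i],z); o=-np.array(c["R"]).T@np.array(c["t"])
            e=.028*c["mtx"][0][0]/np.linalg.norm(X-o)
            if .75*e<ww<1.5*e and .6*e<hh<1.7*e and a>.6*ww*hh: out.append((thr,ce[i].round(1),X[:2].round(4),(ww,hh,round(e,1))))
    return out
E
python3 - <<'E'
from h import *
for q in wpots(save="pics/w7.png"): print(*q)
im,c=snap("top")
for q in pots(im,c): print(q[0].round(1),q[1].round(4),q[2])
h2=cv2.imread("pics/h2.png"); t=cv2.resize(h2,None,fx=1/6,fy=1/6,interpolation=cv2.INTER_AREA); tt=t[40:62,42:73]
s,cs=snap("side"); r=cv2.matchTemplate(s[150:260,290:440],tt,cv2.TM_CCOEFF_NORMED); m=cv2.minMaxLoc(r); print("caddy shift px",m[1],np.array(m[3])+[290,150]-[313+42,167+40])
go([.6894,-.122,.1])
E
```

```text
150 [102.6  71. ] [ 0.4283 -0.0341] (np.int32(19), np.int32(22), np.float64(19.2))
150 [336.   89.6] [ 0.6902 -0.0174] (np.int32(24), np.int32(18), np.float64(23.2))
150 [ 85.7 244.3] [ 0.4004 -0.248 ] (np.int32(23), np.int32(22), np.float64(17.0))
175 [145.8  12.4] [0.4761 0.0319] (np.int32(29), np.int32(32), np.float64(19.9))
175 [103.   70.5] [ 0.4288 -0.0335] (np.int32(15), np.int32(13), np.float64(19.2))
175 [336.1  89.7] [ 0.6903 -0.0176] (np.int32(21), np.int32(16), np.float64(23.2))
175 [ 86.  243.9] [ 0.4008 -0.2475] (np.int32(21), np.int32(19), np.float64(17.1))
200 [ 86.3 244. ] [ 0.4011 -0.2475] (np.int32(18), np.int32(15), np.float64(17.1))
[254.  155.7] [0.6863 0.1317] 39
[358.1 228.2] [ 0.4033 -0.2493] 42
[224.5 237.5] [0.3799 0.2377] 42
caddy shift px 0.6761367321014404 [-1  4]
shift cm [ 0.2  -0.11  8.26]  | tcp [ 0.6903 -0.1237  0.1826] [3.137e+00 2.000e-03 1.711e+00] t 28.3
```

Request:
{"method": "arm_command", "body": {"series": [[0.6,0.2,-0.1,4,0,0,0],[0.6,0,0,4,0,0,0],[0.6,0,0,4,0,0,0],[0.6,0,0,3,0,0,0],[0.6,0,0,1,0,0,0],[0.6,0,0,1,0,0,0],[0.6,0,0,0.5,0,0,0],[0.6,0,0,0,0,0,0],[0.6,0,0,0,0,0,0]]}}

```text
time: 29.2
tool_pos: [0.688, -0.121, 0.0047]
ee_rot: [3.141, 0.0, 1.712]
wrist_force: [0.6, -0.2, -0.2]
width: 0.0565
```

Request:
{"method": "arm_command", "body": {"series": [[0.15,0,0,0,0,0,0],[0.15,0,0,0,0,0,0],[0.15,0,0,0,0,0,0],[0.15,0,0,0,0,0,0],[0.15,0,0,0,0,0,0],[0.15,0,0,0,0,0,0],[0.15,0,0,0,0,0,0]]}}

```text
time: 29.9
tool_pos: [0.6866, -0.1207, 0.0026]
ee_rot: [-3.139, -0.001, 1.712]
wrist_force: [0.8, 0.0, 0.2]
width: 0.0141
```

As with the caddy, the tips are too high at this reading. Reopening and going lower with force checks.

Request:
{"method": "arm_command", "body": {"series": [[0.6,0,0,0,0,0,0],[0.6,0,0,0,0,0,0],[0.6,0,0,0,0,0,0],[0.6,0,0,0,0,0,0],[0.6,0,0,0,0,0,0],[0.6,0,0,0,0,0,0],[0.6,0,0,0.5,0,0,0],[0.6,0,0,0.5,0,0,0],[0.6,0,0,0,0,0,0],[0.6,0,0,0,0,0,0]]}}

```text
time: 30.9
tool_pos: [0.6863, -0.1206, -0.008]
ee_rot: [-3.138, -0.001, 1.712]
wrist_force: [-0.1, -0.2, -0.7]
width: 0.0561
```

Request:
{"method": "arm_command", "body": {"series": [[0.6,0,0,0.5,0,0,0],[0.6,0,0,0.3,0,0,0],[0.6,0,0,0,0,0,0],[0.6,0,0,0,0,0,0]]}}

```text
time: 31.3
tool_pos: [0.6865, -0.1207, -0.0156]
ee_rot: [-3.139, -0.001, 1.712]
wrist_force: [-0.4, 0.8, -0.3]
width: 0.0563
```

Request:
{"method": "arm_command", "body": {"series": [[0.2,0,0,0,0,0,0],[0.2,0,0,0,0,0,0],[0.2,0,0,0,0,0,0],[0.2,0,0,0,0,0,0],[0.2,0,0,0,0,0,0],[0.2,0,0,0,0,0,0],[0.2,0,0,0,0,0,0]]}}

```text
time: 32.0
tool_pos: [0.6868, -0.1207, -0.0152]
ee_rot: [-3.14, -0.001, 1.712]
wrist_force: [0.5, -0.4, 0.8]
width: 0.0267
```

Held: width 26.7 mm at a reading of −15 mm, so that is my pot-grasp height. Lift it and set it in the pan's +x side.

Request:
{"method": "arm_command", "body": {"series": [[0.1,0,0,0,0,0,0],[0.1,0,0,-2,0,0,0],[0.1,0,0,-4,0,0,0],[0.1,0,0,-4,0,0,0],[0.1,0.8,-3.4,0,0,0,0],[0.1,0.8,-3.4,0,0,0,0],[0.1,0.8,-3.4,0,0,0,0],[0.1,0.8,-3.4,0,0,0,0],[0.1,0.8,-3.2,0,0,0,0],[0.1,0,0,3,0,0,0],[0.1,0,0,2.5,0,0,0],[0.1,0,0,0,0,0,0],[0.1,0,0,0,0,0,0]]}}

```text
time: 33.3
tool_pos: [0.5146, -0.1046, 0.0301]
ee_rot: [-3.139, -0.001, 1.712]
wrist_force: [0.1, -0.2, 0.2]
width: 0.0269
```

Request:
{"method": "arm_command", "body": {"series": [[0.5,0,0,0,0,0,0],[0.5,0,0,0,0,0,0],[0.5,0,0,0,0,0,0],[0.5,0,0,-4,0,0,0],[0.6,0,0,-4,0,0,0],[0.6,0,0,-4,0,0,0],[0.6,-4,-4,0,0,0,0],[0.6,-4,-4,0,0,0,0],[0.6,-4,-4,0,0,0,0],[0.6,0,0,0,0,0,0],[0.6,0,0,0,0,0,0]]}}

```text
time: 34.4
tool_pos: [0.4248, -0.2256, 0.1509]
ee_rot: [-3.141, -0.001, 1.709]
wrist_force: [0.2, 0.3, -0.0]
width: 0.0563
```

Run:
```python
from h import *
im,c=snap("top"); cv2.imwrite("pics/top2.png",im)
for q in pots(im,c): print(q[0].round(1),q[1].round(4),q[2])
o=sensors.get_obs(); print(o["tool_pos"],o["time"])
for q in wpots(): print(*q)
```

```text
[295.9 153.6] [ 0.691  -0.0261] 38
[254.  155.7] [0.6865 0.1319] 37
[224.5 237.5] [0.3799 0.2377] 42
[ 0.42527874 -0.22465178  0.15068602] 34.45
200 [609.1  26.4] [ 0.6877 -0.0248] (np.int32(25), np.int32(26), np.float64(18.6))
```

Run:
```python
from h import *
im=cv2.imread("pics/top0.png"); c=eyes.get_calibration("top"); b,g,r=[im[...,i].astype(int) for i in range(3)]
m=((r>120)&(g<60)&(b<60)).astype(np.uint8); m[:, :340]=0; m[:240]=0; m[:,430:]=0
ys,xs=np.nonzero(m)
for k,i in dict(up=ys.argmin(),dn=ys.argmax(),l=xs.argmin(),r=xs.argmax()).items(): print(k,xs[i],ys[i],[onz(c,xs[i],ys[i],z)[:2].round(3).tolist() for z in(.012,.175)])
```

```text
up 387 252 [[0.315, -0.353], [0.302, -0.33]]
dn 400 299 [[0.146, -0.391], [0.149, -0.365]]
l 361 263 [[0.278, -0.256], [0.268, -0.242]]
r 402 280 [[0.213, -0.402], [0.209, -0.374]]
```

Request:
{"method": "arm_command", "body": {"series": [[0.6,-2.1,-2.5,0,0,0,0],[0.6,0,0,4,0,0,0],[0.6,0,0,4,0,0,0],[0.6,0,0,4,0,0,0],[0.6,0,0,2.6,0,0,0],[0.6,0,0,1,0,0,0],[0.6,0,0,1,0,0,0],[0.6,0,0,0,0,0,0],[0.1,0,0,0,0,0,0],[0.1,0,0,0,0,0,0],[0.1,0,0,0,0,0,0],[0.1,0,0,0,0,0,0],[0.1,0,0,0,0,0,0],[0.1,0,0,0,0,0,0],[0.1,0,0,0,0,0,0]]}}

```text
time: 36.0
tool_pos: [0.4032, -0.2493, -0.015]
ee_rot: [-3.14, 0.0, 1.712]
wrist_force: [-0.3, 0.5, 5.0]
width: 0.0268
```

Run:
```python
from h import *
C=np.array([.4826,-.018]);ux=np.array([.988,-.154]);uy=np.array([.154,.988])
for py in(-.04,0,.04,.08): X=C+.045*ux+py*uy; print(py,X)
X=C+.045*ux-.04*uy; go([X[0],X[1],.085])
print(sensors.get_obs()["width"])
```

```text
-0.04 [ 0.5209  -0.06445]
0 [ 0.52706 -0.02493]
0.04 [0.53322 0.01459]
0.08 [0.53938 0.05411]
shift cm [ 16.65  14.23 -10.02]  | tcp [ 0.4032 -0.2493 -0.015 ] [-3.14   0.     1.712] t 36.0
0.026829167167841693
```

Request:
{"method": "arm_command", "body": {"series": [[0.1,0,0,-2,0,0,0],[0.1,0,0,-4,0,0,0],[0.1,0,0,-4,0,0,0],[0.1,3.3,2.8,0,0,0,0],[0.1,3.3,2.8,0,0,0,0],[0.1,3.3,2.8,0,0,0,0],[0.1,3.3,2.8,0,0,0,0],[0.1,3.4,3.0,0,0,0,0],[0.1,0,0,3,0,0,0],[0.1,0,0,2.5,0,0,0],[0.1,0,0,0,0,0,0],[0.1,0,0,0,0,0,0]]}}

```text
time: 37.2
tool_pos: [0.5195, -0.0645, 0.0286]
ee_rot: [-3.138, -0.002, 1.712]
wrist_force: [-0.4, 0.1, -0.2]
width: 0.0276
```

Request:
{"method": "arm_command", "body": {"series": [[0.5,0,0,0,0,0,0],[0.5,0,0,0,0,0,0],[0.5,0,0,0,0,0,0],[0.5,0,0,-4,0,0,0],[0.6,0,0,-4,0,0,0],[0.6,0.3,3.5,0,0,0,0],[0.6,0.3,3.5,0,0,0,0],[0.6,0.3,3.5,0,0,0,0],[0.6,0.3,3.5,0,0,0,0],[0.6,0.2,3.4,0,0,0,0],[0.6,0,0,0,0,0,0],[0.6,0,0,0,0,0,0]]}}

```text
time: 38.4
tool_pos: [0.6906, -0.0264, 0.1082]
ee_rot: [-3.138, -0.001, 1.712]
wrist_force: [-0.1, -1.0, -0.5]
width: 0.0563
```

Run:
```python
from h import *
im,c=snap("top"); cv2.imwrite("pics/top3.png",im)
for q in pots(im,c): print(q[0].round(1),q[1].round(4),q[2])
go([.691,-.0261,-.0155]); print(sensors.get_obs()["width"])
```

```text
[254.  155.7] [0.6863 0.1317] 39
[224.5 237.5] [0.3799 0.2377] 42
shift cm [ 0.03  0.12 12.43]  | tcp [ 0.6902 -0.0266  0.1088] [-3.139e+00 -1.000e-03  1.711e+00] t 38.45
0.05663468904027491
```

Request:
{"method": "arm_command", "body": {"series": [[0.6,0,0.1,4,0,0,0],[0.6,0,0,4,0,0,0],[0.6,0,0,2.4,0,0,0],[0.6,0,0,1,0,0,0],[0.6,0,0,1,0,0,0],[0.6,0,0,0,0,0,0],[0.1,0,0,0,0,0,0],[0.1,0,0,0,0,0,0],[0.1,0,0,0,0,0,0],[0.1,0,0,0,0,0,0],[0.1,0,0,0,0,0,0],[0.1,0,0,0,0,0,0],[0.1,0,0,0,0,0,0]]}}

```text
time: 39.75
tool_pos: [0.6919, -0.0262, -0.0144]
ee_rot: [-3.141, -0.001, 1.712]
wrist_force: [-0.4, 0.7, 3.7]
width: 0.0271
```

Request:
{"method": "arm_command", "body": {"series": [[0.1,0,0,-2,0,0,0],[0.1,0,0,-4,0,0,0],[0.1,0,0,-4,0,0,0],[0.1,0.5,-3.2,0,0,0,0],[0.1,0.5,-3.2,0,0,0,0],[0.1,0.5,-3.2,0,0,0,0],[0.1,0.5,-3.2,0,0,0,0],[0.1,0.4,-3.3,0,0,0,0],[0.1,0,0,3,0,0,0],[0.1,0,0,2.5,0,0,0],[0.1,0,0,0,0,0,0],[0.1,0,0,0,0,0,0]]}}

```text
time: 40.95
tool_pos: [0.5282, -0.0249, 0.0297]
ee_rot: [-3.138, -0.001, 1.712]
wrist_force: [-0.6, 0.2, -0.4]
width: 0.027
```

Request:
{"method": "arm_command", "body": {"series": [[0.5,0,0,0,0,0,0],[0.5,0,0,0,0,0,0],[0.5,0,0,0,0,0,0],[0.5,0,0,-4,0,0,0],[0.6,0,0,-4,0,0,0],[0.6,2.2,3.0,0,0,0,0],[0.6,2.2,3.0,0,0,0,0],[0.6,2.2,3.0,0,0,0,0],[0.6,2.2,3.0,0,0,0,0],[0.6,2.2,3.0,0,0,0,0],[0.6,2.2,2.9,0,0,0,0],[0.6,0,0,0,0,0,0],[0.6,0,0,0,0,0,0]]}}

```text
time: 42.25
tool_pos: [0.6876, 0.1311, 0.1093]
ee_rot: [-3.138, -0.001, 1.713]
wrist_force: [-0.4, 0.0, 0.6]
width: 0.0567
```

Run:
```python
from h import *
im,c=snap("top"); cv2.imwrite("pics/top4.png",im)
for q in pots(im,c): print(q[0].round(1),q[1].round(4),q[2])
go([.6863,.1317,-.0155]); print(sensors.get_obs()["width"])
```

```text
shift cm [ 0.14 -0.05 12.54]  | tcp [0.6873 0.1304 0.1099] [-3.139 -0.     1.712] t 42.3
0.056234831301858704
```

Request:
{"method": "arm_command", "body": {"series": [[0.6,0.1,-0.1,4,0,0,0],[0.6,0,0,4,0,0,0],[0.6,0,0,2.5,0,0,0],[0.6,0,0,1,0,0,0],[0.6,0,0,1,0,0,0],[0.6,0,0,0,0,0,0],[0.1,0,0,0,0,0,0],[0.1,0,0,0,0,0,0],[0.1,0,0,0,0,0,0],[0.1,0,0,0,0,0,0],[0.1,0,0,0,0,0,0],[0.1,0,0,0,0,0,0],[0.1,0,0,0,0,0,0]]}}

```text
time: 43.6
tool_pos: [0.6867, 0.1318, -0.0142]
ee_rot: [-3.141, -0.001, 1.712]
wrist_force: [1.4, -0.4, 3.6]
width: 0.027
```

Request:
{"method": "arm_command", "body": {"series": [[0.1,0,0,-2,0,0,0],[0.1,0,0,-4,0,0,0],[0.1,0,0,-4,0,0,0],[0.1,-1.9,-3.4,0,0,0,0],[0.1,-1.9,-3.4,0,0,0,0],[0.1,-1.9,-3.4,0,0,0,0],[0.1,-1.9,-3.4,0,0,0,0],[0.1,-1.9,-3.3,0,0,0,0],[0.1,0,0,3,0,0,0],[0.1,0,0,2.5,0,0,0],[0.1,0,0,0,0,0,0],[0.1,0,0,0,0,0,0]]}}

```text
time: 44.8
tool_pos: [0.5318, 0.0139, 0.0298]
ee_rot: [-3.138, -0.001, 1.712]
wrist_force: [0.4, -0.3, -0.2]
width: 0.027
```

Run:
```python
from h import *
im,c=snap("top"); cv2.imwrite("pics/top5.png",im)
for q in pots(im,c): print(q[0].round(1),q[1].round(4),q[2])
```

```text
[271.4 208.5] [0.4831 0.0667] 35
[224.5 237.5] [0.3799 0.2377] 42
```

Request:
{"method": "arm_command", "body": {"series": [[0.5,0,0,0,0,0,0],[0.5,0,0,0,0,0,0],[0.5,0,0,0,0,0,0],[0.5,0,0,-4,0,0,0],[0.6,0,0,-4,0,0,0],[0.6,0,0,-4,0,0,0],[0.6,3.5,-1.7,0,0,0,0],[0.6,3.5,-1.7,0,0,0,0],[0.6,3.5,-1.7,0,0,0,0],[0.6,3.5,-1.7,0,0,0,0],[0.6,3.5,-1.7,0,0,0,0],[0.6,3.5,-1.7,0,0,0,0],[0.6,3.3,-1.7,0,0,0,0],[0.6,0,0,0,0,0,0],[0.6,0,0,0,0,0,0]]}}

```text
time: 46.35
tool_pos: [0.3806, 0.238, 0.1511]
ee_rot: [-3.141, -0.001, 1.714]
wrist_force: [0.5, -0.7, -0.1]
width: 0.0567
```

Run:
```python
from h import *
go([.3799,.2377,-.0155]); print(sensors.get_obs()["width"])
```

```text
shift cm [-0.03 -0.05 16.66]  | tcp [0.3806 0.238  0.1511] [-3.141e+00 -1.000e-03  1.714e+00] t 46.35
0.056700699868061394
```

Request:
{"method": "arm_command", "body": {"series": [[0.6,0,0,4,0,0,0],[0.6,0,0,4,0,0,0],[0.6,0,0,4,0,0,0],[0.6,0,0,2.6,0,0,0],[0.6,0,0,1,0,0,0],[0.6,0,0,1,0,0,0],[0.6,0,0,0,0,0,0],[0.1,0,0,0,0,0,0],[0.1,0,0,0,0,0,0],[0.1,0,0,0,0,0,0],[0.1,0,0,0,0,0,0],[0.1,0,0,0,0,0,0],[0.1,0,0,0,0,0,0],[0.1,0,0,0,0,0,0]]}}

```text
time: 47.75
tool_pos: [0.3808, 0.2381, -0.0146]
ee_rot: [-3.141, -0.001, 1.712]
wrist_force: [-0.9, -0.1, 3.9]
width: 0.0271
```

Request:
{"method": "arm_command", "body": {"series": [[0.1,0,0,-2,0,0,0],[0.1,0,0,-4,0,0,0],[0.1,0,0,-4,0,0,0],[0.1,0,0,-4,0,0,0],[0.1,0,0,-2.5,0,0,0],[0.1,-3.4,2.2,0,0,0,0],[0.1,-3.4,2.2,0,0,0,0],[0.1,-3.4,2.2,0,0,0,0],[0.1,-3.4,2.2,0,0,0,0],[0.1,-3.4,2.2,0,0,0,0],[0.1,-3.4,2.2,0,0,0,0],[0.1,0,0,4,0,0,0],[0.1,0,0,4,0,0,0],[0.1,0,0,4,0,0,0],[0.1,0,0,0,0,0,0],[0.1,0,0,0,0,0,0]]}}

```text
time: 49.35
tool_pos: [0.539, 0.0543, 0.0286]
ee_rot: [-3.137, -0.001, 1.712]
wrist_force: [0.6, 0.1, 0.8]
width: 0.027
```

Request:
{"method": "arm_command", "body": {"series": [[0.5,0,0,0,0,0,0],[0.5,0,0,0,0,0,0],[0.5,0,0,0,0,0,0],[0.5,0,0,-4,0,0,0],[0,0,0,-4,0,0,0],[0,0,0,-4,0,0,0],[0,0,0,-4,0,0,0],[0,3.9,-1.2,0,0,0,0],[0,3.9,-1.2,0,0,0,0],[0,3.9,-1.2,0,0,0,0],[0,3.9,-1.2,0,0,0,0],[0,3.9,-1.2,0,0,0,0],[0,3.9,-1.2,0,0,0,0],[0,3.9,-1.2,0,0,0,0],[0,3.9,-1.2,0,0,0,0],[0,0,0,0,0,0,0]]}}

```text
time: 50.95
tool_pos: [0.3989, 0.3536, 0.1907]
ee_rot: [-3.14, -0.004, 1.718]
wrist_force: [-0.6, 0.4, 0.7]
width: 0.0007
```

Run:
```python
from h import *
im,c=snap("top"); cv2.imwrite("pics/top6.png",im); s,cs=snap("side"); cv2.imwrite("pics/side6.png",s)
for q in pots(im,c): print(q[0].round(1),q[1].round(4),q[2])
a=cv2.resize(im[140:250,230:400],(520,336),interpolation=cv2.INTER_CUBIC); b=cv2.resize(s[165:255,325:395],(261,336),interpolation=cv2.INTER_CUBIC)
cv2.imwrite("pics/chk.png",np.hstack([a,b])); o=sensors.get_obs(); print(o["tool_pos"],o["time"])
b_,g,r=[im[...,i].astype(int) for i in range(3)]
m=(im.max(2)<45).astype(np.uint8); m[:175]=0;m[215:]=0;m[:,:235]=0;m[:,268:]=0
n,l,st,ce=cv2.connectedComponentsWithStats(m); print([(st[i].tolist(),ce[i].round(1)) for i in range(1,n) if st[i,4]>4])
```

```text
[0.4009552  0.35023333 0.19054709] 51.05
[([247, 195, 7, 8, 41], array([249.8, 198.8]))]
```

View pics/chk.png

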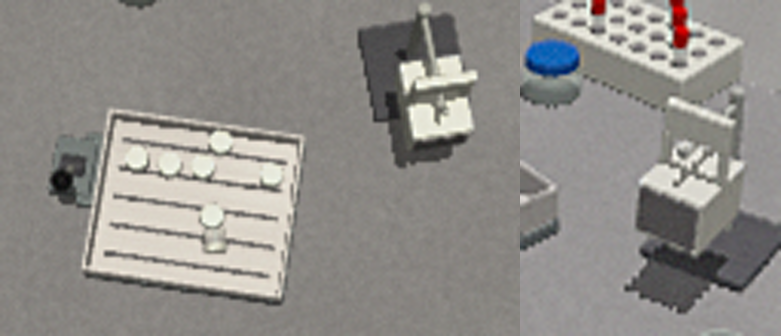

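Seven pots in the pan: the five loose ones (crop 137,158 / 170,163 / 203,165 / 220,140 / 271,175) and two from the caddy (211,215 and 215,240). The caddy's weight change also fits two pots. The caddy hangs upright on the hook and no pots are left on the bench. Next is the switch (ball at crop 61,180).

Request:
{"method": "arm_command", "body": {"series": [[0,0,0,0,0,0,0.1],[0,0,0,0,0,0,0.1],[0,0,0,0,0,0,0.1],[0,0,0,0,0,0,0],[0,0,0,0,0,0,0]]}}

```text
time: 51.55
tool_pos: [0.4019, 0.3487, 0.1901]
ee_rot: [-3.14, -0.001, 1.412]
wrist_force: [0.5, -0.0, -0.6]
width: 0.0006
```

Run:
```python
from h import *
print(onz(eyes.get_calibration("top"),249.8,198.8,.083)); go([.4324,.1475,.043],1.416)
```

```text
[0.50994683 0.13809438 0.083     ]
shift cm [-19.39   6.22  14.68] wz -0.004 | tcp [0.4019 0.3487 0.1901] [-3.140e+00 -1.000e-03  1.412e+00] t 51.55
```

Request:
{"method": "arm_command", "body": {"series": [[0,-3.2,1,0,0,0,0],[0,-3.2,1,0,0,0,0],[0,-3.2,1,0,0,0,0],[0,-3.2,1,0,0,0,0],[0,-3.2,1,0,0,0,0],[0,-3.4,1.2,0,0,0,0],[0,0,0,4,0,0,0],[0,0,0,4,0,0,0],[0,0,0,4,0,0,0],[0,0,0,2.7,0,0,0],[0,0,0,0,0,0,0],[0,0,0,0,0,0,0]]}}

```text
time: 52.75
tool_pos: [0.4316, 0.1481, 0.0431]
ee_rot: [-3.139, -0.0, 1.412]
wrist_force: [-0.9, 0.2, 0.5]
width: 0.0
```

Request:
{"method": "arm_command", "body": {"series": [[0,0,1,0,0,0,0],[0,0,1,0,0,0,0],[0,0,1,0,0,0,0],[0,0,1,0,0,0,0],[0,0,1,0,0,0,0],[0,0,1,0,0,0,0],[0,0,1,0,0,0,0],[0,0,1,0,0,0,0],[0,0,1,0,0,0,0],[0,0,0,0,0,0,0],[0,0,0,0,0,0,0]]}}

```text
time: 53.85
tool_pos: [0.5204, 0.1339, 0.042]
ee_rot: [-3.139, -0.0, 1.411]
wrist_force: [0.3, 0.3, -0.0]
width: 0.0003
```

Request:
{"method": "arm_command", "body": {"series": [[0,0,0.5,0,0,0,0],[0,0,0.5,0,0,0,0],[0,0,0.4,0,0,0,0],[0,0,0,0,0,0,0],[0,0,0,0,0,0,0]]}}

```text
time: 54.35
tool_pos: [0.5343, 0.1319, 0.0422]
ee_rot: [-3.14, -0.0, 1.412]
wrist_force: [0.6, 0.1, -0.4]
width: 0.0005
```

Request:
{"method": "arm_command", "body": {"series": [[0,0,0.4,0,0,0,0],[0,0,0.4,0,0,0,0],[0,0,0,0,0,0,0],[0,0,0,0,0,0,0]]}}

```text
time: 54.75
tool_pos: [0.5423, 0.1305, 0.0423]
ee_rot: [-3.14, -0.0, 1.412]
wrist_force: [0.2, -0.1, 0.4]
width: 0.0001
```

Request:
{"method": "arm_command", "body": {"series": [[0,0,0.3,0,0,0,0],[0,0,0,0,0,0,0],[0,0,0,0,0,0,0]]}}

```text
time: 55.05
tool_pos: [0.545, 0.1301, 0.0422]
ee_rot: [-3.139, -0.0, 1.412]
wrist_force: [-0.7, 0.3, -0.8]
width: 0.0006
```

Request:
{"method": "arm_command", "body": {"series": [[0,0,0.2,0,0,0,0],[0,0,0,0,0,0,0],[0,0,0,0,0,0,0]]}}

```text
time: 55.35
tool_pos: [0.5468, 0.1298, 0.0421]
ee_rot: [-3.139, -0.0, 1.412]
wrist_force: [-0.3, -0.2, -0.1]
width: 0.0006
```

Run:
```python
from h import *
for n in("wrist","side"):
    im,c=snap(n); cv2.imwrite(f"pics/sw_{n}.png",im)
    B=[.5693,.1254,.0834]; p=proj(c,B); m=(im.max(2)<45).astype(np.uint8); k,l,st,ce=cv2.connectedComponentsWithStats(m)
    print(n,p.round(1),"off",proj(c,[.51,.138,.083]).round(1),[(st[i].tolist(),ce[i].round(1).tolist()) for i in range(1,k) if st[i,4]>8 and np.linalg.norm(ce[i]-p)<50])
```

```text
wrist [359.8 241.8] off [257.9 236.7] [([326, 213, 98, 133, 7876], [370.9, 285.9]), ([317, 222, 5, 50, 129], [319.0, 244.7])]
side [288.  185.6] off [275.8 189.9] [([273, 132, 5, 13, 15], [273.7, 138.8]), ([273, 147, 18, 7, 49], [281.5, 151.1]), ([267, 154, 4, 5, 16], [268.6, 156.0]), ([281, 155, 23, 11, 48], [293.3, 159.8]), ([261, 165, 20, 7, 47], [272.0, 168.0]), ([282, 165, 11, 8, 45], [286.7, 168.6]), ([288, 183, 3, 5, 13], [288.8, 185.0])]
```

Request:
{"method": "arm_command", "body": {"series": [[0,0,0.3,0,0,0,0],[0,0,0,0,0,0,0],[0,0,0,0,0,0,0]]}}

```text
time: 55.75
tool_pos: [0.5481, 0.1296, 0.042]
ee_rot: [-3.135, 0.0, 1.412]
wrist_force: [-4.9, 0.8, 2.4]
width: 0.0008
```

Request:
{"method": "arm_command", "body": {"series": [[0,0,0.3,0,0,0,0],[0,0,0,0,0,0,0],[0,0,0,0,0,0,0]]}}

```text
time: 56.05
tool_pos: [0.5481, 0.1296, 0.042]
ee_rot: [-3.129, 0.001, 1.412]
wrist_force: [-11.5, 1.3, 6.2]
width: 0.0005
```

The stop is felt: −11.5 N and the tool no longer advances. Backing off, rising clear, then a last check.

Request:
{"method": "arm_command", "body": {"series": [[0,0,-2,0,0,0,0],[0,0,-3,0,0,0,0],[0,0,0,-4,0,0,0],[0,0,0,-4,0,0,0],[0,0,0,-4,0,0,0],[0,0,0,-4,0,0,0],[0,4,-1,0,0,0,0],[0,4,-1,0,0,0,0],[0,4,-1,0,0,0,0],[0,4,-1,0,0,0,0],[0,4,-1,0,0,0,0],[0,0,0,0,0,0,0],[0,0,0,0,0,0,0]]}}

```text
time: 57.35
tool_pos: [0.4863, 0.3426, 0.2023]
ee_rot: [-3.14, 0.0, 1.413]
wrist_force: [-0.1, 0.2, -0.1]
width: 0.0003
```

Run:
```python
from h import *
ce2={}
for n in("top","side"):
    im,c=snap(n); cv2.imwrite(f"pics/fin_{n}.png",im); p=proj(c,[.5693,.1254,.0834]); m=(im.max(2)<50).astype(np.uint8); k,l,st,ce=cv2.connectedComponentsWithStats(m)
    L=[i for i in range(1,k) if st[i,4]>8 and np.linalg.norm(ce[i]-p)<15]; print(n,p.round(1),[(st[i].tolist(),ce[i].round(1).tolist()) for i in L])
    if L: ce2[n]=(c,min((ce[i] for i in L),key=lambda q:np.linalg.norm(q-p)))
if len(ce2)==2: print("ball",tri(*ce2["top"],*ce2["side"]))
a=cv2.imread("pics/top6.png").astype(int);b=cv2.imread("pics/fin_top.png").astype(int)
d=(abs(a-b).max(2)>40); print("hook region change",d[130:200,340:400].sum(),"pan",d[178:240,262:328].sum())
```

```text
top [253.4 182.5] [([250, 179, 6, 6, 32], [252.7, 181.5])]
side [288.  185.6] [([286, 183, 6, 5, 23], [288.3, 185.2])]
ball (array([0.57340834, 0.12810087, 0.08267072]), np.float64(0.0005817412783864347))
hook region change 0 pan 0
```

```bash
python3 -c "
from bench import job; print(job.close_job())"
```

```text
the job is handed in; nothing more can be done
None
```

The job is done and handed in at about 57 s of robot time. I tipped the caddy about 0.88 rad at most, low over the pan, and its two pots slid out. I then hung it upright on the steel hook, put all five loose pots into the pan and pushed the switch lever to its stop.

**Last checks**
- **Pan:** the top view showed seven pots in the pan and none left on the bench.
- **Caddy:** it hangs upright on the hook. I did not look inside, but its lifted weight fell from about 2.4 N to about 1.7 N, against 1.86 N for an empty caddy. The force sensor is noisy, about 0.6 N per reading.
- **Switch:** I felt the stop at about 11 N. The ball then sat at (0.573, 0.128, 0.083), about 5 mm from where "on" should put it and about 64 mm from its "off" position (67 mm expected).
- **Afterwards:** the pan and hook areas looked the same before and after the push. I did not separately measure the bystander objects. The robot ended clear of everything.

**What disagreed or went wrong**
- **Fingertip height:** the real fingertips sit about 25 mm short of the reported tool point. My first closings on the caddy and on the first pot met nothing and disturbed nothing, so I used lower readings from then on.
- **Picture budget:** I viewed 16 pictures against the 14 allowed.

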